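# Set the straightedge on the two spacers and weigh it down

### The job

Get the straightedge ready for scribing a hole line on the mixer panel: slide it along the panel, away from the robot, until its long edge bears on both tall spacers at once, gently, because the spacers are only finger-tight in the fader slots and shift if they are pushed hard. Then, without shifting the straightedge, set the steel weight down softly, upright, on the middle of it so that it stays against both spacers, let go, and leave the other things on the bench where they are.

Things in the scene. Friction and masses are not known exactly. Their poses are not given: they have to be found in the camera images.
- panel: Fixed plywood drilling board, 230 (x) x 360 (y) x 18 mm, with a mixer's flat dark steel panel, 190 x 320 x 3 mm, screwed on it back side up. Origin under the centre at bench height; x away from the robot, y along the panel. The panel's upper face is 21 mm above the bench; its holes and slots catch nothing. Three rivets 4 mm high stand 82 mm to +x of the centre, beyond the spacers.
- slot_left: Middle (at the panel's upper face) of the left (+y) one of two fader slots, 6 mm wide and 58 mm long along the panel's x, 170 mm apart. The tall round steel spacer spacer_left, 10 mm in diameter, 20 mm high, stands upright in it, finger-tight (holds a push of 5 N), anywhere along it: its axis is up to 24 mm to either side of this point along x. This point is the slot's, not the spacer's.
- slot_right: Middle of the right (-y) slot, with the other tall spacer, spacer_right, same sizes, likewise anywhere along its slot; the two spacers may differ by up to 12 mm along x, so that the line through them is in general not parallel to the panel's edge.
- straightedge_center (a point): Centre (half-way up) of the loose aluminium straightedge: flat bar, 45 (its x) x 280 (y) x 8 mm, about 270 g, on the panel on the robot's side of the spacers, +x edge towards them. It slides with a drag of 0.5 to 1.5 N; pushed at the middle of its rear edge it swings about the first spacer it meets onto the other. When it bears on a spacer, the spacer's axis is 27.5 mm from its centre line.
- weight_center (a point): Centre (half-way up) of the hold-down weight: a turned steel piece 60 mm tall, about 420 g, standing upright on the bench. Foot 44 mm in diameter from 0 to 30 mm height, narrow waist 18 mm at 34 to 40 mm, knob 26 mm in diameter from 44 to 60 mm.
- cap_jar_center (a point): Clear jar with a black cap, 56 mm across, 70 mm tall; point half-way up. Bystander.
- solder_reel_center (a point): Reel of solder standing on its flange, 54 mm across, 39 mm tall; point half-way up. Bystander.
- big_knob_center (a point): Aluminium control knob, 26 mm across, 14 mm tall, lying on the panel's far strip; point half-way up. Bystander.
- bodypack_center (a point): Flat black wireless body-pack with two short connectors, about 63 x 97 x 19 mm; point half-way up. Bystander.
- screwdriver: Screwdriver 170 mm long, lying on the bench. Bystander.
- adapter: Plug adapter, a 16 mm thick round barrel with a thinner pin, 60 mm long. Bystander.
There are look-alikes about, which are no part of the job. Leave any green or orange look-alike of the part that bears weight_center alone.

How it is judged:
By the outcome, as a careful person would: the job done as asked, in the order asked, and still so for the second after the job is handed in, with the robot touching nothing.
It also fails if it takes over 64 s, if anything falls off the work surface, if the arm or the gripper's body presses on something with over 40 N, if the wrist force passes 120 N, or if a joint passes its speed limit or range.

### The arm

A 6-joint arm with a two-finger parallel gripper is mounted at the origin on the work surface. World frame = base frame: x ahead of the robot, y to its left, z up, the work surface at z = 0. Lengths are in m, angles in rad, forces in N, time in s.
With the tool pointing down it reaches from about 0.35 to 0.85 m from the base axis. Payload 8.1 kg.
Tool frame: the origin (TCP) lies midway between the tips of the shut fingers; the grasp point (between the pads) lies 19 mm behind it (robot.grip_point_offset is the distance from the TCP to the grasp point, in m); z points along the fingers, y is the line along which they close (so a half turn about z gives the same grasp; the last joint's range is limited). The gripper opens to 93 mm and grips with 3 to 60 N. Pads are 15 mm wide; open, the fingers measure 128 mm over their backs; the gripper's body (75 mm by 188 mm) begins 65 mm behind the grasp point.
Start: joints at [1.218, 0.13, 1.488, -0, 1.523, -0.085], TCP at [0.159, 0.579, 0.219] pointing down, gripper open.
Joint ranges: [-2.96, 2.96], [-0.89, 2.26], [0.02, 2.5], [-1.34, 4.48], [0, 2.73], [-2.66, 2.66]. Speed limits (rad/s): [2.39, 2.39, 2.79, 3.14, 3.14, 3.14].

### API

Orientations are given as a rotation vector (axis times angle).
In Python, from plant import robot, read_camera, job gives the robot as it stands.
- The arm moves only by the shell command python3 -m inch 'ROWS' [FORCE]. ROWS is JSON, one flat list of numbers, 5 for each row, row after row: the shift along the world's x, y, z in mm, then the turn about the world's z in degrees, then the opening in per cent of the stroke, from 0 (shut) to 100 (fully open). In form: [dx, dy, dz, yaw, hand, dx, dy, dz, yaw, hand, ...]. A call has 1 to 10 rows; each row is the pose to reach, as a shift and turn from the pose commanded when the call began; what a row does not reach only later rows make up. A row lasts 1/12 s, in which the tool goes at most 41.7 mm and 7.16 degrees, less where a joint would pass 70% of its speed; a pose out of reach is approached as far as the arm can. A call with a gripper value outside its range is refused whole. The fingers move at their own pace and stop on an object; FORCE is the grip in N (left out, the last holds). Time passes only in rows, so rows that repeat a pose let the fingers close. It gives the time, the measured TCP pose, the force, the opening and the grip force at its end, in the units of the state.
- robot.read_state(): the state, without advancing time (a new reading comes with each control period).
- read_camera(name): name is "scene" or "top" or "wrist"; returns a dict with "image" (384x512x3 uint8, blue, green, red), "K" (3x3 intrinsics, pixels), "extrinsics" (4x4, takes a point from world to camera coordinates); the wrist camera has in their place "mount" (4x4, takes a point from camera to tool coordinates, whose origin is the TCP and whose axes are the flange's). Camera axes: x right, y down, z forward; pixel columns grow to the right and rows downward; lengths in m; the calibration is good to about 2 mm. A picture is of the moment at which its call begins: read the wrist's pose just before it. There is no depth.
- job.close_job(): hands the job in; it is judged then, once.
The state is a dict: "t": time; "q": joint angles; "dq": joint speeds; "joint_torque": joint torques, N m; "tool_pos": TCP position; "orientation": TCP orientation; "force": force on the tool from outside, world axes, zero at the start; "wrist_torque": the same for the moment, N m; "opening": finger opening in m; "gripper_force": force on a finger pad.
Only numpy, scipy, OpenCV 4.12 (cv2) and the standard library are available. Lean on these libraries where they do the work, as an engineer would, in place of code of your own. Each camera call takes 0.05 s, during which the arm holds its last target. There are 200 camera calls.

## Working session

There is one attempt and no reset: what is moved stays moved. The work goes in short steps, Python scripts to look and compute and a shell command to move; the robot and the scene stay as the last step left them, time stands still between calls to the robot, and variables do not carry over. Pictures are saved under pics/ and viewed, at most 10 in all, crops included, and the job is handed in when it is done.

```bash
mkdir -p pics; ls; cat > h.py <<'E'
import numpy as np,cv2
from plant import robot,read_camera,job
def ray(c,uv,z):
    K=c["K"];E=np.array(c["extrinsics"]);R=E[:3,:3];t=E[:3,3]
    o=-R.T@t;d=R.T@np.linalg.inv(K)@np.array([uv[0],uv[1],1.])
    return o+d*(z-o[2])/d[2]
def proj(c,p):
    E=np.array(c["extrinsics"]);q=c["K"]@(E[:3,:3]@np.array(p)+E[:3,3]);return q[:2]/q[2]
E
python3 - <<'E'
from h import *
import pickle
for n in("top","scene"):
    c=read_camera(n);pickle.dump(c,open(n+".pkl","wb"));E=np.array(c["extrinsics"])
    cv2.imwrite(f"pics/{n}0.png",cv2.resize(c["image"],(800,600),interpolation=cv2.INTER_CUBIC))
    print(n,-E[:3,:3].T@E[:3,3],E[2,:3])
s=robot.read_state();print(s)
E
```

```text
pics
top [ 0.38358556 -0.00971761  1.33030679] [ 0.11699375 -0.00334596 -0.99312701]
scene [ 1.13976246 -0.38823592  0.81120068] [-0.58958853  0.37656943 -0.71454939]
{'t': 0.1, 'q': array([ 1.21761748e+00,  1.31100448e-01,  1.48916419e+00,  6.06099114e-06,
        1.52300722e+00, -8.53739531e-02]), 'dq': array([-4.40352893e-06, -1.16142248e-03, -3.13211037e-03, -1.44558832e-04,
       -1.05463077e-05,  1.11649460e-03]), 'joint_torque': array([ 1.73945336e-03, -5.61336422e+01, -4.93100202e+01,  7.70903192e-02,
        2.88720924e-02, -4.48709230e-07]), 'tool_pos': array([0.15855134, 0.57813763, 0.21768691]), 'orientation': array([-4.19361750e-01, -3.11310159e+00,  2.57214200e-03]), 'force': array([-0.03400743,  0.58530814,  0.11874978]), 'wrist_torque': array([ 0.03674837,  0.02431639, -0.01634421]), 'gripper_force': 0.0, 'opening': 0.09279688463060833}
```

View pics/top0.png

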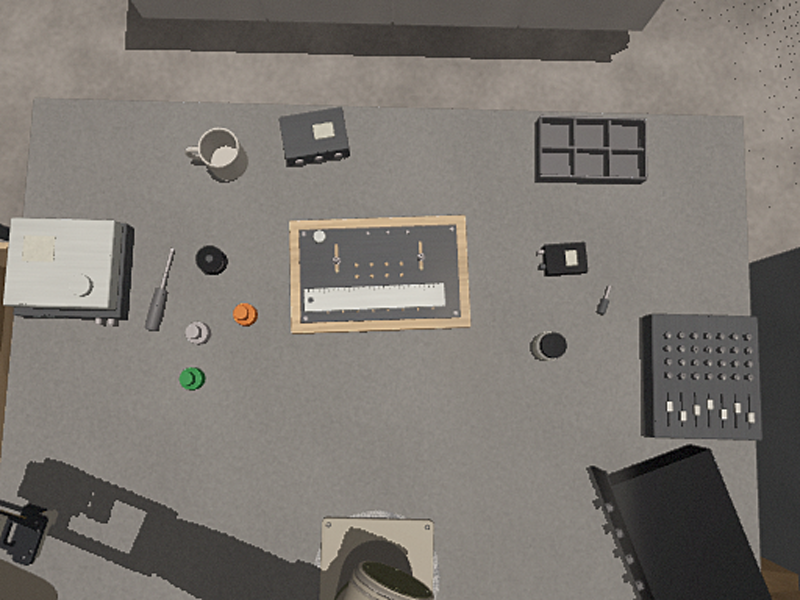

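View pics/scene0.png

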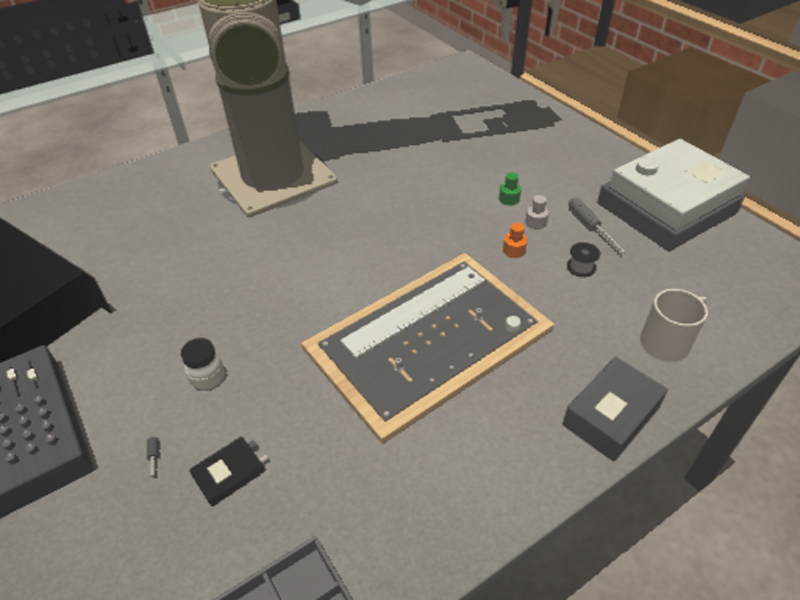

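Top view: the panel spans (290–470, 215–332), the straightedge runs from (303,297) to (445,294), and the spacers are at about (337,258) and (420,257). There are three weight-shaped things: grey (197,332), green (191,378) and orange (244,314). The grey steel one fits, because green and orange are excluded. I'll confirm it in an enlarged crop.

```bash
python3 - <<'E'
import pickle,cv2
c=pickle.load(open("top.pkl","rb"))
cv2.imwrite("pics/crop1.png",cv2.resize(c["image"][130:255,110:310],None,fx=4,fy=4,interpolation=cv2.INTER_CUBIC))
E
```

```text
(no output)
```

View pics/crop1.png

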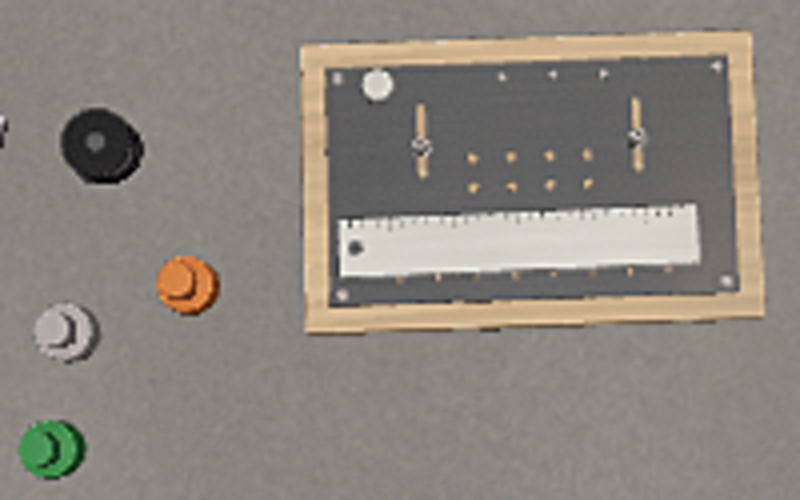

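```bash
python3 - <<'E'
from h import *
import pickle
c=pickle.load(open("top.pkl","rb"))
def P(u,v,z):
    return ray(c,(110+(u+.5)/4-.5,130+(v+.5)/4-.5),z)*1000
for n,z,pts in [("board",.018,[(301,46),(750,33),(764,315),(307,332)]),("se",.029,[(340,221),(696,205),(700,262),(342,277)]),
 ("spacer",.041,[(421,146),(637,135)]),("slots",.021,[(421,104),(423,178),(635,98),(639,171)]),("knobtop",.060,[(57,327)]),("foot",.015,[(69,334)]),
 ("orange top",.06,[(177,279)]),("green",.06,[(40,449)]),("reel",.039,[(95,143)]),("bigknob",.035,[(377,84)])]:
    r=np.array([P(*p,z) for p in pts]); print(n,r[:,:2].round(1).tolist(),r.mean(0)[:2].round(1))
E
```

```text
board [[694.5, 195.8], [714.7, -161.2], [489.7, -174.9], [467.2, 181.3]] [591.5  10.2]
se [[553.7, 157.7], [573.5, -119.4], [528.8, -123.2], [509.9, 154.4]] [541.5  17.4]
spacer [[612.4, 95.8], [625.5, -71.7]] [618.9  12. ]
slots [[649.6, 98.6], [590.5, 94.9], [658.9, -70.5], [600.5, -74.8]] [624.9  12.1]
knobtop [[463.5, 363.6]] [463.5 363.6]
foot [[461.1, 367.1]] [461.1 367.1]
orange top [[502.1, 275.1]] [502.1 275.1]
green [[371.9, 370.8]] [371.9 370.8]
reel [[608.4, 348.9]] [608.4 348.9]
bigknob [[661.7, 132.4]] [661.7 132.4]
```

Crop: the grey steel weight is at (57–68, 327–334), with the orange one at (188,284) and the green at (50,449). The straightedge corners and spacers (421,146) and (637,135) are clear. Grey is the target. The board measures about 228×357 and the straightedge about 45×278, both in agreement with the given sizes. I'll move over the panel for a wrist look.

```bash
python3 -m inch '[346,-563,0,20,0,346,-563,0,20,0,346,-563,0,20,0,346,-563,0,20,0,346,-563,0,20,0,346,-563,0,20,0,346,-563,0,20,0,346,-563,0,20,0,346,-563,0,20,0,346,-563,0,20,0]'; python3 -c "
from h import *
c=read_camera('wrist');print(c['mount'],c['K'])"
```

```text
t: 0.93
tool_pos: [0.3768, 0.2226, 0.2184]
orientation: [-0.128, 3.139, 0.0]
force: [0.5, 0.4, -0.8]
opening: 0.0309
gripper_force: 0.0
[[ 4.45319247e-04 -9.61646465e-01 -2.74291592e-01  7.61127943e-02]
 [ 9.99999869e-01  4.97167989e-04 -1.19510227e-04 -6.41102150e-04]
 [ 2.51295587e-04 -2.74291503e-01  9.61646561e-01 -1.65517238e-01]
 [ 0.00000000e+00  0.00000000e+00  0.00000000e+00  1.00000000e+00]] [[293.45369956   0.         260.44308733]
 [  0.         293.45369956 192.27087301]
 [  0.           0.           1.        ]]
```

```bash
python3 -m inch '[113,-206,-98,0,0,113,-206,-98,0,0,113,-206,-98,0,0,113,-206,-98,0,0,113,-206,-98,0,0,113,-206,-98,0,0,113,-206,-98,0,0,113,-206,-98,0,0,113,-206,-98,0,0]'; cat >> h.py <<'E'
from scipy.spatial.transform import Rotation as Ro
def wrist(name):
    s=robot.read_state();c=read_camera("wrist");T=np.eye(4);T[:3,:3]=Ro.from_rotvec(s["orientation"]).as_matrix();T[:3,3]=s["tool_pos"]
    c["extrinsics"]=np.linalg.inv(T@np.array(c["mount"]))
    import pickle;pickle.dump(c,open(name+".pkl","wb"))
    cv2.imwrite(f"pics/{name}.png",cv2.resize(c["image"],(800,600),interpolation=cv2.INTER_CUBIC))
    y=T[:3,1];print("tcp",s["tool_pos"].round(4),"yaw of y axis",np.degrees(np.arctan2(-y[0],y[1])).round(2),"F",s["force"].round(2));return c
E
python3 -c "
from h import *
wrist('w1')"
```

```text
t: 1.73
tool_pos: [0.4889, 0.0188, 0.1203]
orientation: [0.126, -3.138, -0.001]
force: [0.4, 1.1, -0.2]
opening: 0.0005
gripper_force: 0.0
tcp [0.4889 0.0188 0.1203] yaw of y axis 4.59 F [ 0.37  1.08 -0.19]
```

View pics/w1.png

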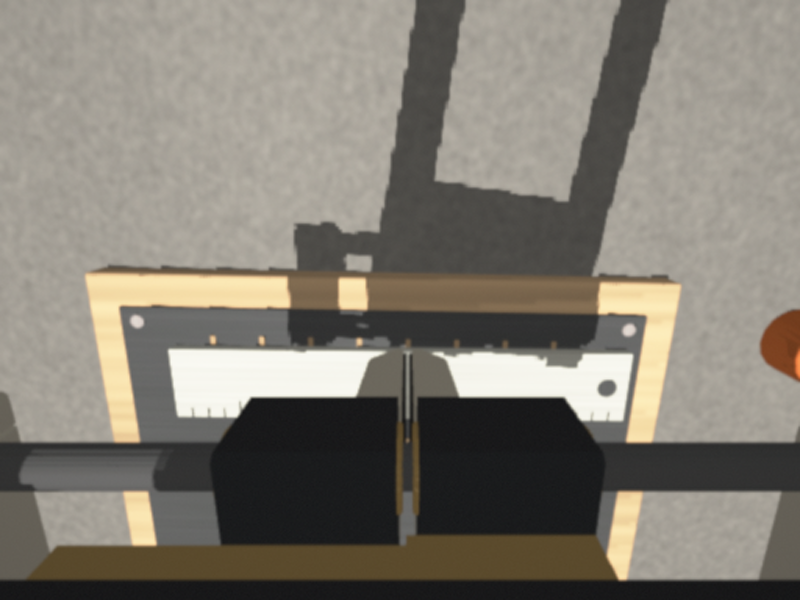

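The wrist view looks back towards the robot (image down is +x). The straightedge's rear edge runs (170,349)–(633,353), the orange look-alike is at (775,345), and the gripper hides the spacers. I'll measure the rear edge from these pixels.

```bash
python3 - <<'E'
from h import *
import pickle
c=pickle.load(open("w1.pkl","rb"))
k=512/800
r=[ray(c,((u+.5)*k-.5,(v+.5)*k-.5),.029)*1000 for u,v in[(170,349),(633,353),(627,421),(177,416)]]
print(np.array(r).round(1)); b=[ray(c,((u+.5)*k-.5,(v+.5)*k-.5),.018)*1000 for u,v in[(88,273),(680,284)]];print(np.array(b).round(1))
E
```

```text
[[ 527.4 -121.5   29. ]
 [ 507.7  156.1   29. ]
 [ 553.3  162.2   29. ]
 [ 572.5 -119.9   29. ]]
[[ 487.2 -173.1   18. ]
 [ 465.5  180.9   18. ]]
```

```bash
python3 -m inch '[9,-3,-40,0,0,9,-3,-75,0,0,9,-3,-88,0,0,9,-3,-93,0,0,9,-3,-96,0,0,9,-3,-97,0,0,9,-3,-97,0,0]' 20; python3 -c "
from h import *
s=robot.read_state();print(s['tool_pos'],s['force'])"
```

```text
t: 2.37
tool_pos: [0.4997, 0.016, 0.0254]
orientation: [-0.129, 3.136, -0.0]
force: [-0.6, 0.4, -0.1]
opening: 0.0003
gripper_force: 0.0
[0.49972343 0.01599052 0.02537052] [-0.58079417  0.4161883  -0.05588842]
```

```bash
python3 -m inch '[0,0,-2,0,0,4,0.3,-2,0,0,8,0.6,-2,0,0,11,0.8,-2,0,0,13,1,-2,0,0,16,1.2,-2,0,0,19,1.4,-2,0,0,22,1.6,-2,0,0,25,1.9,-2,0,0,28,2.1,-2,0,0]'; python3 -m inch '[3,0.2,0,0,0,6,0.4,0,0,0,9,0.7,0,0,0,12,0.9,0,0,0,14,1,0,0,0,16,1.2,0,0,0,17,1.3,0,0,0,18,1.4,0,0,0,18,1.4,0,0,0]'; python3 -c "
from h import *
c=read_camera('top');cv2.imwrite('pics/crop2.png',cv2.resize(c['image'][130:220,175:310],None,fx=5,fy=5,interpolation=cv2.INTER_CUBIC));import pickle;pickle.dump(c,open('top2.pkl','wb'))
c=read_camera('scene');pickle.dump(c,open('sc2.pkl','wb'));a=cv2.resize(c['image'][155:285,190:360],None,fx=4.6,fy=4.6,interpolation=cv2.INTER_CUBIC);cv2.imwrite('pics/sc2.png',a);print(a.shape)
"
```

```text
t: 3.2
tool_pos: [0.5267, 0.0176, 0.0216]
orientation: [0.128, -3.139, -0.0]
force: [-1.2, 0.6, 1.0]
opening: 0.0006
gripper_force: 0.4
t: 3.95
tool_pos: [0.5447, 0.019, 0.0218]
orientation: [-0.128, 3.139, -0.0]
force: [0.7, 1.0, 0.6]
opening: 0.0007
gripper_force: 0.0
(598, 782, 3)
```

View pics/sc2.png

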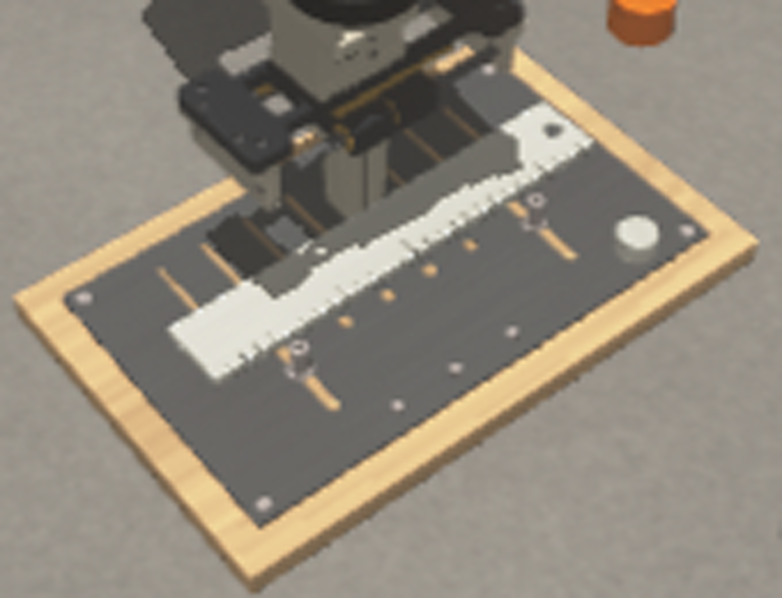

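The scene crop shows the straightedge a good centimetre short of the spacers (about (297,365) and (535,215)), which are untouched. The fingertip is just above the panel, so I'll raise it 1 mm and go on slowly.

```bash
python3 -m inch '[0,0,1,0,0,1,0.1,1,0,0,2,0.2,1,0,0,3,0.2,1,0,0,4,0.3,1,0,0,5,0.4,1,0,0,6,0.4,1,0,0,7,0.5,1,0,0,7,0.5,1,0,0]';  python3 -m inch '[0.5,0,0,0,0,1,0.1,0,0,0,1.5,0.1,0,0,0,2,0.2,0,0,0,2.5,0.2,0,0,0,3,0.2,0,0,0]'; python3 - <<'E'
from h import *
c=read_camera('scene');import pickle;pickle.dump(c,open('sc3.pkl','wb'))
def f(n):
    c=pickle.load(open(n,'rb'));r=lambda u,v,z:ray(c,(190+(u+.5)/4.6-.5,155+(v+.5)/4.6-.5),z)[:2]*1000
    return r
r=f('sc2.pkl')
print('se front edge',r(218,372,.029),r(593,143,.029),'spacer tops',r(299,349,.041),r(537,201,.041))
E
```

```text
t: 4.8
tool_pos: [0.5517, 0.0195, 0.0227]
orientation: [-0.128, 3.139, 0.0]
force: [0.2, -0.3, 0.8]
opening: 0.0005
gripper_force: 0.0
t: 5.3
tool_pos: [0.5544, 0.0197, 0.0226]
orientation: [0.128, -3.139, 0.0]
force: [-0.6, -0.3, -0.3]
opening: 0.0005
gripper_force: 0.4
se front edge [ 604.36626843 -112.22528879] [585.72459711 162.02860443] spacer tops [623.99475395 -72.91302974] [611.90375859  97.64787064]
```

```bash
python3 -m inch '[0.5,0,0,0,0,1,0.1,0,0,0,1.5,0.1,0,0,0,2,0.2,0,0,0,2.5,0.2,0,0,0,3,0.2,0,0,0,3.5,0.3,0,0,0]'; for i in 1 2 3; do python3 -c "
from h import *
import time
fs=[]
for i in range(4):
    read_camera('wrist');fs.append(robot.read_state()['force'])
print(np.mean(fs,0).round(2),np.std(fs,0).round(2))"; [ $i = 1 ] && python3 -m inch '[0.4,0,0,0,0,0.8,0.1,0,0,0,1,0.1,0,0,0]';  [ $i = 2 ] && python3 -m inch '[0.4,0,0,0,0,0.8,0.1,0,0,0,1,0.1,0,0,0]'; done
```

```text
t: 5.93
tool_pos: [0.558, 0.0199, 0.0226]
orientation: [-0.128, 3.139, -0.0]
force: [-0.1, 0.5, -0.7]
opening: 0.0006
gripper_force: 0.3
[-0.66 -0.03 -0.49] [0.21 0.66 0.37]
t: 6.38
tool_pos: [0.5589, 0.0201, 0.0227]
orientation: [0.128, -3.139, -0.0]
force: [-1.1, 0.4, 1.4]
opening: 0.0001
gripper_force: 0.8
[-1.31  0.35  0.59] [0.48 0.45 0.33]
t: 6.83
tool_pos: [0.5593, 0.0201, 0.0225]
orientation: [0.128, -3.138, 0.0]
force: [-5.1, -0.6, 3.0]
opening: 0.0002
gripper_force: 2.7
[-5.18 -0.41  2.94] [0.22 0.71 0.41]
```

Force has risen to about 5 N and the tip has all but stopped, so the edge is bearing. I'll back off gently, then look down on the contact with the gripper moved beyond the spacers.

```bash
python3 -m inch '[-0.5,0,0,0,0,-2,-0.1,0,0,0,-6,-0.4,0,0,0,-12,-0.8,0,0,0,-12,-0.8,30,0,0,-12,-0.8,70,0,0,-5,-1,110,0,0,35,-1,130,0,0,75,-1,130,0,0,115,-1,130,0,0]';python3 -m inch '[30,0,0,0,0,30,0,0,0,0,30,0,0,0,0]'; python3 -c "
from h import *
wrist('w2')"
```

```text
t: 7.87
tool_pos: [0.6779, 0.0191, 0.1568]
orientation: [-0.127, 3.132, -0.001]
force: [-0.2, -0.2, 0.3]
opening: 0.001
gripper_force: 0.0
t: 8.12
tool_pos: [0.705, 0.0191, 0.1506]
orientation: [0.128, -3.137, -0.0]
force: [-0.2, -0.5, 0.1]
opening: 0.0004
gripper_force: 0.0
tcp [0.705  0.0191 0.1506] yaw of y axis 4.66 F [-0.17 -0.49  0.13]
```

View pics/w2.png

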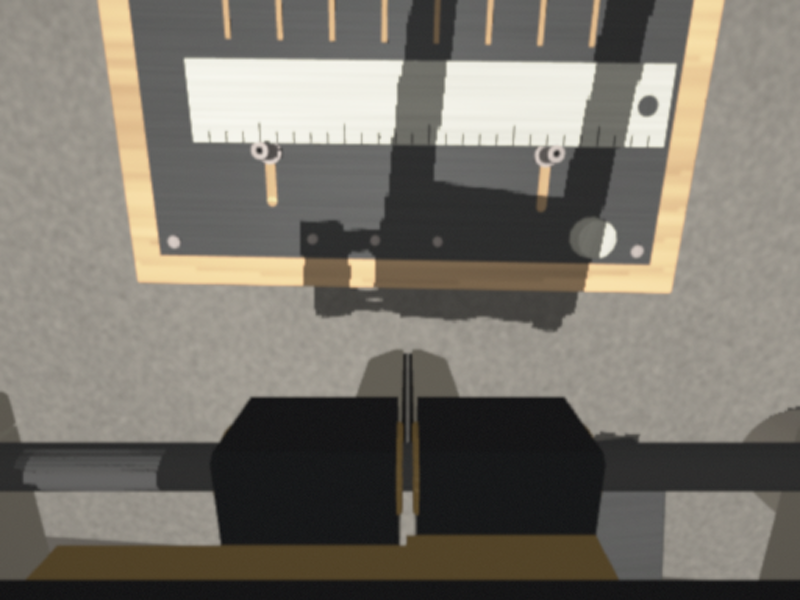

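Wrist view: the front edge meets both spacers, left in the image (265,152) and right (550,154). I'll enlarge both contacts.

```bash
python3 - <<'E'
import pickle,cv2,numpy as np
i=pickle.load(open("w2.pkl","rb"))["image"]
f=lambda a:cv2.resize(a,None,fx=10,fy=10,interpolation=cv2.INTER_CUBIC)
cv2.imwrite("pics/crop3.png",np.vstack([f(i[83:111,140:210]),f(i[83:111,320:390])]))
E
```

```text
(no output)
```

View pics/crop3.png

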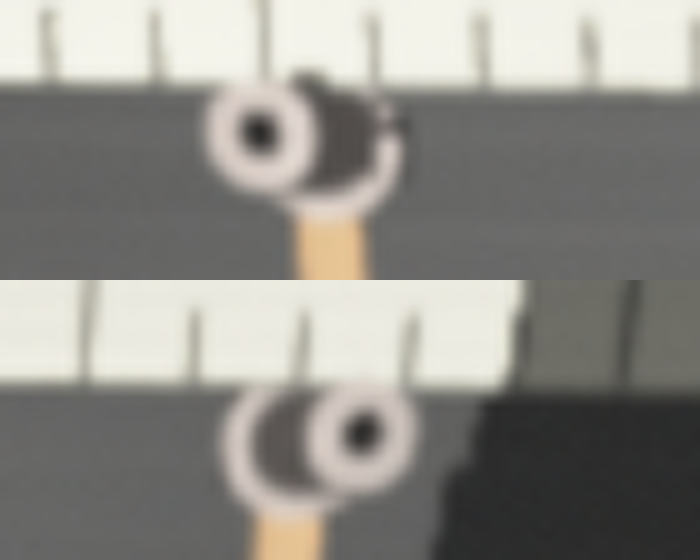

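Both spacers touch the edge in the enlarged view; tops at crop (261,133) and (361,433), edges at about y=86 and y=386. I'll check this numerically.

```bash
python3 - <<'E'
from h import *
import pickle
c=pickle.load(open("w2.pkl","rb"))
n=lambda u,v,ox,oy:(ox+(u+.5)/10-.5,oy+(v+.5)/10-.5)
S=[ray(c,n(261,133,140,83),.041)*1000,ray(c,n(361,153,320,83),.041)*1000]
B=[ray(c,n(334,153,140,83),.021)*1000,ray(c,n(285,166,320,83),.021)*1000]
E=[ray(c,n(20,84,140,83),.029)*1000,ray(c,n(680,92,140,83),.029)*1000,ray(c,n(20,100,320,83),.029)*1000,ray(c,n(480,109,320,83),.029)*1000]
E=np.array(E);p=np.polyfit(E[:,1],E[:,0],1);print("edge yaw",np.degrees(np.arctan(-p[0])))
for s in S+B: print(s.round(1),"dist",((s[0]-np.polyval(p,s[1]))/np.hypot(1,p[0])).round(2))
k=512/800
C=np.array([ray(c,((u+.5)*k-.5,(v+.5)*k-.5),.029)*1000 for u,v in[(185,58),(677,64),(666,148),(194,142)]]);print(C.round(1),C.mean(0))
E
```

```text
edge yaw 4.127624856069073
[625.  -72.9  41. ] dist 4.56
[612.8  96.2  41. ] dist 4.62
[625.9 -72.2  21. ] dist 5.53
[613.4  95.3  21. ] dist 5.1
[[ 578.4 -118.2   29. ]
 [ 558.7  160.3   29. ]
 [ 603.8  164.7   29. ]
 [ 623.4 -115.1   29. ]] [591.09511448  22.90573065  29.        ]
```

Both spacer axes are about 5 mm from the edge, so the straightedge bears on both, and the spacers haven't moved. The straightedge centre is (591, 23). Next is the weight: I'll fly over for one close look.

```bash
python3 -m inch '[-175,347,0,0,60,-175,347,0,0,60,-175,347,0,0,60,-175,347,0,0,60,-175,347,0,0,60,-175,347,0,0,60,-175,347,0,0,60,-175,347,0,0,60,-175,347,0,0,60,-175,347,0,0,60]' 25;python3 -m inch '[0,0,0,0,60,0,0,0,0,60]'; python3 -c "
from h import *
c=wrist('w3')
print(proj(c,[.462,.366,.06])*800/512)"
```

```text
t: 9.0
tool_pos: [0.5258, 0.3705, 0.1539]
orientation: [-0.134, 3.138, 0.004]
force: [-0.2, -0.9, -0.1]
opening: 0.0557
gripper_force: 0.0
t: 9.17
tool_pos: [0.529, 0.3662, 0.1535]
orientation: [-0.131, 3.138, -0.0]
force: [0.4, -0.7, -0.1]
opening: 0.0556
gripper_force: 0.0
tcp [0.529  0.3662 0.1535] yaw of y axis 4.78 F [ 0.4  -0.74 -0.1 ]
[418.00124239 187.17113252]
```

View pics/w3.png

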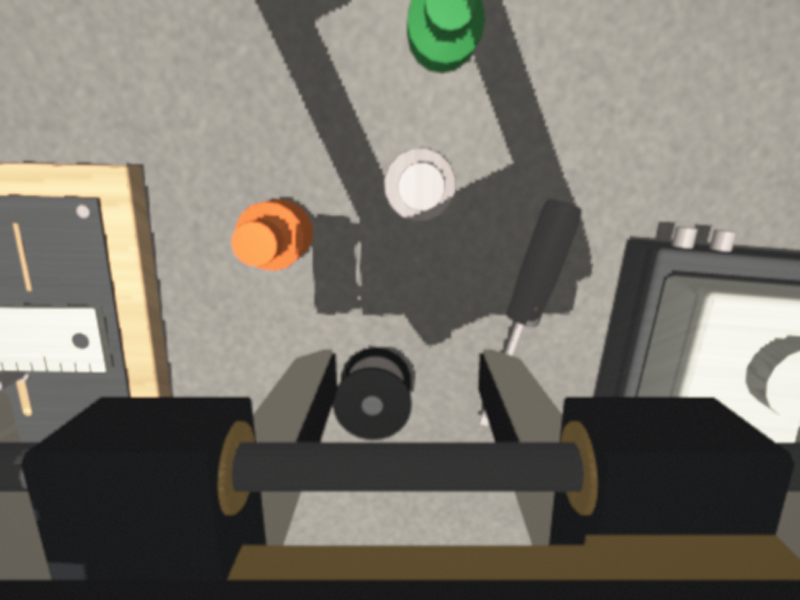

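Wrist view: the grey weight's knob is at (421,187) and its foot at (420,184), within 3 px of the prediction, so it stands at (462, 367.5). Green (445,30), orange (270,235) and the screwdriver (545,260) are all clear of the fingers. I'll go above it, then down.

```bash
python3 -m inch '[-35,0.5,-10,0,60,-67,1.5,-25,0,60,-67,1.5,-45,0,60,-67,1.5,-55,0,60,-67,1.5,-55,0,60,-67,1.5,-55,0,60]'; python3 -c "
from h import *
s=robot.read_state();print(s['tool_pos'],s['force'])"
```

```text
t: 9.72
tool_pos: [0.464, 0.3665, 0.0978]
orientation: [0.125, -3.139, 0.001]
force: [-0.3, -0.0, 0.5]
opening: 0.0558
gripper_force: 0.0
[0.46403181 0.36646792 0.09780632] [-0.34777244 -0.03745718  0.5166399 ]
```

```bash
python3 -m inch '[-2,1,-30,0,60,-2,1,-50,0,60,-2,1,-59,0,60,-2,1,-62,0,60,-2,1,-62,0,60]'; python3 -m inch '[0,0,0,0,20,0,0,0,0,0,0,0,0,0,0,0,0,0,0,0,0,0,0,0,0,0,0,0,0,0]' 25
```

```text
t: 10.13
tool_pos: [0.4617, 0.3684, 0.036]
orientation: [-0.126, 3.139, -0.0]
force: [0.2, 0.4, 0.2]
opening: 0.0555
gripper_force: 0.0
t: 10.63
tool_pos: [0.4612, 0.3688, 0.0362]
orientation: [-0.128, 3.138, 0.0]
force: [-0.0, -0.7, 3.1]
opening: 0.0254
gripper_force: 25.0
```

```bash
python3 -m inch '[0,0,5,0,0,0,0,20,0,0,0,0,45,0,0,0,0,70,0,0,0,0,90,0,0,8,-20,90,0,0,17,-45,90,0,0,26,-70,90,0,0,35,-95,90,0,0,44,-120,90,0,0]'; python3 -m inch '[9,-25,0,0,0,19,-50,0,0,0,28,-75,0,0,0,38,-100,0,0,0,47,-125,0,0,0,57,-150,0,0,0,66,-175,0,0,0,75,-200,0,0,0,82,-217,0,0,0,86,-225,0,0,0]';  python3 -m inch '[0,0,-5,0,0,0,0,-10,0,0,0,0,-10,0,0,0,0,-10,0,0]'
```

```text
t: 11.47
tool_pos: [0.5045, 0.2474, 0.1252]
orientation: [0.128, -3.138, 0.001]
force: [0.2, -0.0, -3.7]
opening: 0.0254
gripper_force: 25.0
t: 12.3
tool_pos: [0.5909, 0.0213, 0.1252]
orientation: [0.124, -3.138, 0.001]
force: [0.7, 0.3, -4.3]
opening: 0.025
gripper_force: 25.0
t: 12.63
tool_pos: [0.5898, 0.0251, 0.1145]
orientation: [0.13, -3.137, -0.001]
force: [-0.4, 0.2, -3.9]
opening: 0.0248
gripper_force: 25.0
```

```bash
python3 -m inch '[1,-2,-8,0,0,1,-2,-20,0,0,1,-2,-30,0,0,1,-2,-38,0,0,1,-2,-43,0,0,1,-2,-44,0,0,1,-2,-44,0,0]'; python3 - <<'E'
from h import *
s=robot.read_state();print(s['tool_pos'],s['force'])
c=read_camera('scene');import pickle;pickle.dump(c,open('sc4.pkl','wb'))
print(proj(c,[.591,.023,.029]))
a=cv2.resize(c['image'][160:250,210:330],None,fx=6.5,fy=6.5,interpolation=cv2.INTER_CUBIC);cv2.imwrite('pics/sc4.png',a)
E
```

```text
t: 13.22
tool_pos: [0.5914, 0.0217, 0.0708]
orientation: [0.127, -3.138, -0.0]
force: [0.3, -0.4, -3.5]
opening: 0.0251
gripper_force: 25.0
[0.59139188 0.02168895 0.07082108] [ 0.31535671 -0.43177592 -3.48984191]
[278.50738261 208.56361492]
```

View pics/sc4.png

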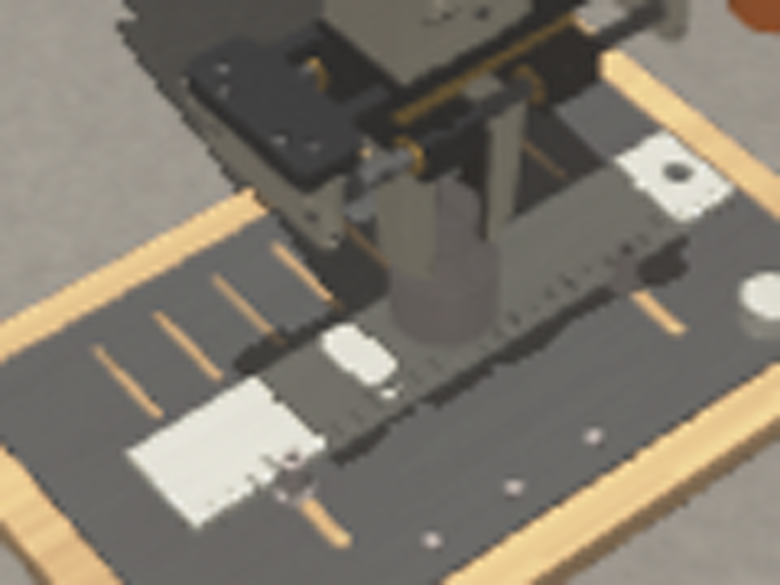

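The weight hangs upright over the middle of the straightedge (foot spans 387–498 px, centre 443, as predicted). I'll lower it in fine steps, watching the force.

```bash
python3 -m inch '[0,0,-1,0,0,0,0,-2,0,0,0,0,-3,0,0,0,0,-3.5,0,0,0,0,-4,0,0,0,0,-4.4,0,0,0,0,-4.4,0,0]'; python3 -m inch '[0,0,-0.3,0,0,0,0,-0.6,0,0,0,0,-0.6,0,0]'; python3 -m inch '[0,0,-0.3,0,0,0,0,-0.3,0,0,0,0,-0.3,0,0]'
```

```text
t: 13.85
tool_pos: [0.5919, 0.0217, 0.0672]
orientation: [0.128, -3.139, 0.0]
force: [-0.5, 0.3, -3.7]
opening: 0.0251
gripper_force: 25.0
t: 14.1
tool_pos: [0.5919, 0.0217, 0.0666]
orientation: [0.128, -3.139, -0.0]
force: [0.1, 0.8, -3.9]
opening: 0.0249
gripper_force: 25.0
t: 14.35
tool_pos: [0.5919, 0.0217, 0.0663]
orientation: [0.128, -3.139, 0.0]
force: [0.7, -2.1, -3.2]
opening: 0.0256
gripper_force: 25.0
```

```bash
python3 -m inch '[0,0,-0.2,0,0,0,0,-0.4,0,0,0,0,-0.4,0,0,0,0,-0.4,0,0]'; python3 -m inch '[0,0,-0.3,0,0,0,0,-0.3,0,0,0,0,-0.3,0,0]';  python3 -m inch '[0,0,-0.3,0,0,0,0,-0.3,0,0,0,0,-0.3,0,0]'
```

```text
t: 14.68
tool_pos: [0.5919, 0.0217, 0.0659]
orientation: [0.128, -3.139, -0.0]
force: [0.8, 0.1, -4.5]
opening: 0.0251
gripper_force: 25.0
t: 14.93
tool_pos: [0.5919, 0.0217, 0.0656]
orientation: [0.128, -3.139, -0.0]
force: [-0.5, -0.2, -3.3]
opening: 0.0251
gripper_force: 25.0
t: 15.18
tool_pos: [0.5919, 0.0217, 0.0653]
orientation: [-0.128, 3.139, 0.0]
force: [-0.6, -0.2, -3.8]
opening: 0.0252
gripper_force: 25.0
```

```bash
python3 -m inch '[0,0,-0.3,0,0,0,0,-0.3,0,0,0,0,-0.3,0,0]'; python3 -m inch '[0,0,-0.3,0,0,0,0,-0.3,0,0,0,0,-0.3,0,0]';  python3 -m inch '[0,0,-0.3,0,0,0,0,-0.3,0,0,0,0,-0.3,0,0]'
```

```text
t: 15.43
tool_pos: [0.5921, 0.0216, 0.0653]
orientation: [-0.128, 3.139, -0.0]
force: [-0.6, -0.3, -0.8]
opening: 0.0253
gripper_force: 25.0
t: 15.68
tool_pos: [0.5922, 0.0216, 0.0653]
orientation: [-0.128, 3.138, -0.0]
force: [-1.8, -0.8, 3.0]
opening: 0.0254
gripper_force: 25.0
t: 15.93
tool_pos: [0.5923, 0.0216, 0.0653]
orientation: [-0.128, 3.138, -0.0]
force: [-3.9, -1.3, 5.8]
opening: 0.0253
gripper_force: 25.0
```

Contact. I'll relieve the preload, then open slowly.

```bash
python3 -m inch '[0,0,0.3,0,0,0,0,0.6,0,0,0,0,0.6,0,0]'
```

```text
t: 16.18
tool_pos: [0.5921, 0.0216, 0.0653]
orientation: [-0.127, 3.139, -0.0]
force: [-1.2, -0.9, 3.2]
opening: 0.025
gripper_force: 25.0
```

```bash
python3 -m inch '[0,0,0.4,0,0,0,0,0.4,0,0]' 10; python3 -m inch '[0,0,0,0,0,0,0,0,0,0]' 4; python3 -m inch '[0,0,0,0,29,0,0,0,0,31,0,0,0,0,34,0,0,0,0,38,0,0,0,0,44,0,0,0,0,50,0,0,0,0,56,0,0,0,0,60,0,0,0,0,60,0,0,0,0,60]'
```

```text
t: 16.35
tool_pos: [0.592, 0.0216, 0.0653]
orientation: [-0.128, 3.139, -0.0]
force: [-1.0, -1.1, -0.2]
opening: 0.0252
gripper_force: 10.0
t: 16.52
tool_pos: [0.5919, 0.0216, 0.0653]
orientation: [-0.128, 3.139, -0.0]
force: [1.0, -1.4, -0.1]
opening: 0.0258
gripper_force: 4.0
t: 17.35
tool_pos: [0.5919, 0.0216, 0.0654]
orientation: [0.128, -3.139, 0.0]
force: [0.6, -0.0, -0.6]
opening: 0.0557
gripper_force: 0.0
```

```bash
python3 -m inch '[0,0,5,0,60,0,0,20,0,60,0,0,50,0,60,0,0,85,0,60,0,0,115,0,60,40,-2,115,0,60,80,-2,115,0,60,113,-2,115,0,60,113,-2,115,0,60,113,-2,115,0,60]'; python3 -c "
from h import *
wrist('w4')"
```

```text
t: 18.18
tool_pos: [0.7052, 0.0196, 0.1782]
orientation: [0.127, -3.136, -0.0]
force: [-0.5, 0.3, 0.3]
opening: 0.056
gripper_force: 0.0
tcp [0.7052 0.0196 0.1782] yaw of y axis 4.65 F [-0.54  0.34  0.32]
```

View pics/w4.png

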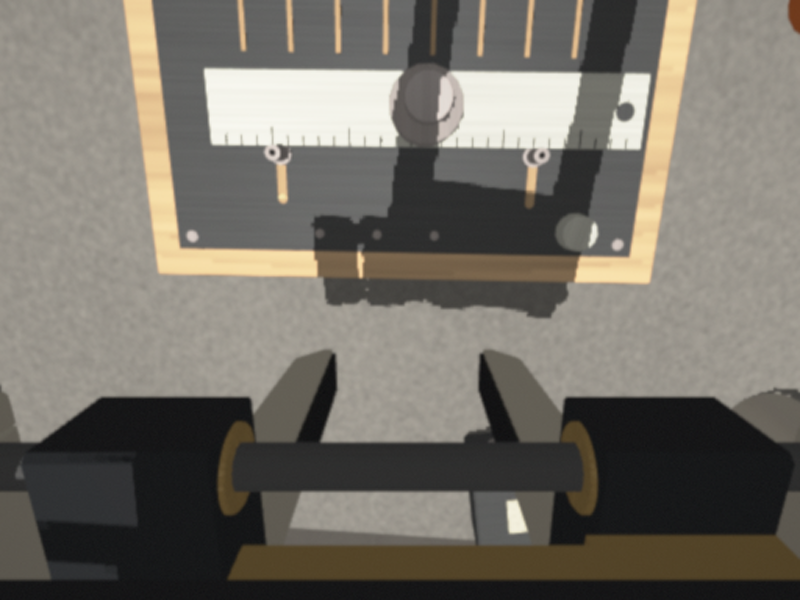

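The weight stands upright at mid-straightedge (427,103), and the edge still meets both spacers (272,153) and (542,155). I'll make one numeric comparison of the edge line before and after.

```bash
python3 - <<'E'
from h import *
import pickle
for n in("w2","w4"):
    c=pickle.load(open(n+".pkl","rb"));g=cv2.cvtColor(c["image"],cv2.COLOR_BGR2GRAY).astype(float)
    X=[]
    for y in list(range(-112,-84,3))+list(range(-60,-30,3))+list(range(60,86,3)):
        x0=np.interp(y,[-115,160],[.6225,.6036])
        xs=np.arange(x0-.010,x0+.010,.0003)
        uv=np.array([proj(c,[x,y/1000,.029]) for x in xs],np.float32)
        v=cv2.GaussianBlur(cv2.remap(g.astype(np.float32),uv[:,:1],uv[:,1:],cv2.INTER_LINEAR),(1,7),0).ravel()
        X.append((y,xs[np.argmin(np.diff(v))]*1000))
    X=np.array(X);p=np.polyfit(X[:,0],X[:,1],1);k=abs(X[:,1]-np.polyval(p,X[:,0]))<1.5;p=np.polyfit(X[k,0],X[k,1],1)
    print(n,k.sum(),len(k),"yaw",np.degrees(np.arctan(-p[0])).round(3),"x at spacers",np.polyval(p,[-73,96]).round(2))
    s=.64
    if n=="w4":
        for u,v,z in[(272,153,.041),(542,155,.041),(429,92,.089)]:print(ray(c,((u+.5)*s-.5,(v+.5)*s-.5),z)*1000)
E
```

```text
w2 29 29 yaw 4.111 x at spacers [620.1  607.95]
w4 29 29 yaw 4.046 x at spacers [620.19 608.24]
[625.67366235 -72.9521369   41.        ]
[613.01339174  96.5939481   41.        ]
[589.94696946  20.68747293  89.        ]
```

The straightedge is unmoved to within 0.3 mm, it bears on both spacers, and the weight is within about 2 mm of its middle. I'll hand the job in.

```bash
python3 -c "
from plant import job
print(job.close_job())"
```

```text
the job is handed in; nothing more can be done
None
```

The straightedge bears on both spacers, with no spacer movement visible in the pictures. The steel weight stands upright within about 2 mm of its middle, nothing else was touched, and I handed the job in at about 18 s of the 64 s allowed; no verdict came back.

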